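Run the slim cells out of the cell sorter

ROBOT

A 6-joint arm with a two-finger parallel gripper is mounted at the origin on the work surface; the furniture and walls round the work are solid. World frame = base frame: x ahead of the robot, y to its left, z up, the work surface at z = 0. Lengths are in mm, angles in rad, forces in N, time in s.
With the tool pointing down it reaches from about 275 to 750 mm from the base axis. Payload 10.2 kg.
Tool frame: the origin (TCP) lies between the finger pads; the fingertips stand 19 mm ahead of it and the grasp point (between the pads) is the TCP; z points along the fingers, y is the line along which they close (so a half turn about z gives the same grasp; the last joint's range is limited). The gripper opens to 85 mm and grips with 20 to 120 N. Pads are 22 mm wide; open, the fingers measure 114 mm over their backs; the gripper's body (76 mm by 85 mm) begins 54 mm behind the grasp point. The pads swing forward as they close: fully open they stand 13 mm farther back than shut.
Start: joints at [-1.39, 0.313, 1.498, -0, 1.331, -0.223], TCP at [206.269, -482.788, 250.294] pointing down, gripper open.
Joint ranges: [-2.94, 2.94], [-0.97, 2.17], [0.19, 2.56], [-1.23, 4.37], [0.02, 3.11], [-2.88, 2.88]. Speed limits (rad/s): [2.39, 2.39, 3.01, 3.14, 3.14, 3.14].

INTERFACE

Orientations are given as a unit quaternion [w, x, y, z].
In Python, from rig import sense, capture, finish_job gives the robot as it stands. The module is installed in compiled form; this text tells all that it offers.
- The arm moves only by the tool move_arm, never from a script. Its argument "moves" is a list of rows, each an object with "turn": the turn, a rotation vector about the tool's x, y, z in rad, a list of three; "translation": the shift along the tool's x, y, z in mm, a list of three; "hand": the opening, from 0 (shut) to 1 (fully open). In form: [{"turn": [wx, wy, wz], "translation": [x, y, z], "hand": hand}, ...]. A call has 1 to 10 rows; each row shifts and turns the commanded pose from where the row before left it, along the tool's axes as they then stand; what a row does not reach is not made up. A row lasts 1/12 s, in which the tool goes at most 41.7 mm and 7.16 degrees, less where a joint would pass 70% of its speed; a pose out of reach is approached as far as the arm can. A call with a gripper value outside its range is refused whole. The fingers move at their own pace and stop on an object; "grip_force" is the grip in N (left out, the last holds). Time passes only in rows, so rows that do not move let the fingers close. It gives the time, the measured TCP pose, the force, the opening and the grip force at its end, in the units of the state.
- sense(): the state, without advancing time (a new reading comes with each control period).
- capture(name): name is "scene" or "side" or "wrist"; returns a dict with "image" (420x560x3 uint8, blue, green, red), "z_map" (420x560 float32, mm along the optical axis (not along the pixel's ray), 0 where there is no reading), "vertical_fov" (degrees; the focal length in pixels is half the picture's height over the tangent of half this angle, whatever the lens; pixels are square), "cx", "cy" (the principal point, pixels), "k1" (the pictures are not rectified: a ray, as slopes to the right and down, at radius r is drawn at 1 + k1 r^2 times it, then the intrinsics apply), "R" (3x3) and "t" (3): a world point X has camera coordinates R X + t; the wrist camera has in their place "T_tool_cam" (4x4, takes a point from camera to tool coordinates, whose origin is the TCP and whose axes are the flange's). Camera axes: x right, y down, z forward; pixel columns grow to the right and rows downward; lengths in mm; the calibration is good to about 2 mm. A picture is of the moment at which its call begins: read the wrist's pose just before it.
- finish_job(): hands the job in; it is judged then, once.
The state is a dict: "time_s": time; "joints": joint angles; "dq": joint speeds; "tau": joint torques, N m; "eef_pos": TCP position; "ee_rot": TCP orientation; "force": force on the tool from outside, world axes, zero at the start; "wrist_torque": the same for the moment, N m; "grip_width": opening from 0.0 (shut) to 1.0 (fully open); "grip_force": force on a finger pad.
Only numpy, scipy, OpenCV 4.12 (cv2) and the standard library are available. Lean on these libraries where they do the work, as an engineer would, in place of code of your own. Each camera call takes 0.05 s, during which the arm holds its last target. There are 200 camera calls.

TASK

The catch tub of the battery sorter has been knocked over: set it upright on the desk under the sorter's spout with its handle pointing away from the sorter, and let go of it. Then pull the sorter's sprung gate up to half of its travel, so that the two slim cells roll out under it into the tub while the fat cell stays behind the gate, and finish still holding the gate at half travel (it snaps shut when let go). Leave the tools and other things around it where they are.

Things in the scene. Friction and masses are not known exactly. Their poses are not given: they have to be found in the camera images.
- sorter: Battery sorter fixed to the desk: grey sheet-metal stand carrying an open lane (54 mm wide inside, walls 34 high) that slopes 15 degrees down to a spout at its front. Origin: on the desk under the middle of the gate; z up, -x to the front, out of the spout, y along the gate. Lane floor 112 mm above the desk at the gate. Stand's front edge at x = -2; feet reach 51 mm to each side.
- gate (a joint): Lift of the steel gate across the lane, m: 0 shut, 0.040 at its upper stop, half travel 0.020. Springs push it shut: about 6 N at 0, 10 N at half, 15 N at full, weight included; let go, it snaps shut. Slim cells pass from 15 mm, the fat one from 26. A pointer on the gate's crosshead runs along a scale plate on the sorter's +y side with three lines 20 mm apart: shut, half (the longest), full.
- gate_tab (a point): Middle of the black ribbed pull tab on top of the gate, 200 mm above the desk when shut; it moves with the gate. Tab 10 mm thick (sorter x), 36 wide (sorter y), standing 34 mm above the crosshead (tab foot 19 mm below this point, top 18 mm above it), with a 14 mm thick lip along its top; axes as the sorter's.
- spout_lip (a point): Middle of the spout's front edge, 36 mm in front of the sorter's origin (x = -36 mm), lane floor there 102 mm above the desk, underside 94, so the 80 mm high tub goes under it, close in front of the stand. The cells drop well into the tub when its centre is 40 to 65 mm in front of the sorter's origin (best 52) and under 10 mm to the side. Axes as the sorter's.
- tub: Grey square catch tub, open at the top, outside 72 (x) x 80 (y) x 80 high (z) mm, walls 3, about 0.16 kg. Origin: centre of its underside; z is its own up, towards the mouth; -x its front, with the handle. At the start it lies toppled on its back wall, mouth roughly to the robot's right (-y), handle uppermost. In use its axes point as the sorter's.
- tub_handle (a point): Middle of the grip bar of the tub's black D handle: bar 12 x 12 mm, 60 long along the tub's z, its middle 62 mm from the tub's centre line on the front (-x) side, 42 above its underside; a 20 mm gap lies between bar and wall. Grip it across the tub's y (12 mm). Axes as the tub's.
- slim_cell_1: Slim dry cell, 14 mm across, 50 long, 24 g, first in the lane behind the gate; round, it rolls. Origin on its surface at mid length (undermost at the start); y along its length.
- slim_cell_2: Slim dry cell like the first, next in the lane behind it.
- fat_cell: Fat dry cell, 26 mm across, 50 long, 68 g, last in the lane. Origin on its surface at mid length.
- multimeter: flat digital multimeter, 160 x 83 x 47 mm; bystander, lies loose on the desk. Origin: centre of its underside.
- hex_key_set: folding hex key set, 28 x 95 x 25 mm; bystander, lies loose on the desk. Origin: centre of its underside.
- screwdriver: screwdriver with ribbed handle, 22 x 157 x 22 mm; bystander, lies loose on the desk. Origin: centre of its underside.
Not all that is in view belongs to the job. Leave any pink look-alike of the fat_cell alone.

How it is judged:
By the outcome, as a careful person would: the job done as asked, in the order asked, and still so for the second after the job is handed in, while the arm keeps its last pose, push and grip.
It also fails if it takes over 51 s, if anything falls off the work surface, if the arm or the gripper's body presses on something with over 40 N, if the wrist force passes 120 N, or if a joint passes its speed limit or range.

## Working session

There is one attempt and no reset: what is moved stays moved. The work goes in short steps, Python scripts to look and compute and a tool call to move; the robot and the scene stay as the last step left them, time stands still between calls to the robot, and variables do not carry over. Pictures are saved under pics/ and viewed, at most 10 in all, crops included, and the job is handed in when it is done.

Besides the shell and the picture viewer there is one more tool, called after "Call:" in YAML: its name, and indented under it one key for each argument. move_arm: Moves the arm, as the interface text tells. Its arguments: {"type":"object","properties":{"moves":{"type":"array","items":{"type":"object","properties":{"turn":{"type":"array","items":{"type":"number"}},"translation":{"type":"array","items":{"type":"number"}},"hand":{"type":"number"}}}},"grip_force":{"type":"number"}},"required":["moves"]}

```bash
mkdir -p pics; cat > h.py <<'E'
import numpy as np, cv2, pickle
from scipy.spatial.transform import Rotation as Ro
from rig import sense, capture, finish_job
def Rq(q): return Ro.from_quat([q[1],q[2],q[3],q[0]]).as_matrix()
def cap(n):
    s=sense(); c=capture(n); h,w=c["image"].shape[:2]
    c["f"]=h/2/np.tan(np.radians(c["vertical_fov"])/2)
    if n=="wrist":
        T=np.eye(4);T[:3,:3]=Rq(s["ee_rot"]);T[:3,3]=s["eef_pos"]
        T=T@np.array(c["T_tool_cam"]); c["Rc"]=T[:3,:3]; c["C"]=T[:3,3]
    else:
        R=np.array(c["R"]);c["Rc"]=R.T;c["C"]=-R.T@np.array(c["t"])
    return c
def slopes(c,uv):
    uv=np.asarray(uv,float).reshape(-1,1,2); K=np.array([[c["f"],0,c["cx"]],[0,c["f"],c["cy"]],[0,0,1]])
    return cv2.undistortPoints(uv,K,np.array([c["k1"],0,0,0.]))[:,0]
def rays(c,uv):
    s=slopes(c,uv); return np.c_[s,np.ones(len(s))]@c["Rc"].T
def onz(c,uv,z):
    d=rays(c,uv); return c["C"]+d*((z-c["C"][2])/d[:,2])[:,None]
def cloud(c,mask=None):
    z=c["z_map"]; m=z>0
    if mask is not None: m&=mask>0
    v,u=np.nonzero(m); return c["C"]+rays(c,np.c_[u,v])*z[v,u][:,None],np.c_[u,v]
def proj(c,X):
    K=np.array([[c["f"],0,c["cx"]],[0,c["f"],c["cy"]],[0,0,1]])
    p=(np.atleast_2d(X)-c["C"])@c["Rc"]
    return cv2.projectPoints(p.reshape(-1,1,3),np.zeros(3),np.zeros(3),K,np.array([c["k1"],0,0,0.]))[0][:,0]
def tri(c1,p1,c2,p2):
    d1=rays(c1,[p1])[0];d2=rays(c2,[p2])[0]
    a=np.linalg.lstsq(np.c_[d1,-d2],c2["C"]-c1["C"],rcond=None)[0]
    A=c1["C"]+a[0]*d1;B=c2["C"]+a[1]*d2; return (A+B)/2,np.linalg.norm(A-B)
E
python3 - <<'E'
from h import *
for n in["scene","side","wrist"]:
    c=cap(n);pickle.dump(c,open(n+"0.pkl","wb"));cv2.imwrite(f"pics/{n}0.png",c["image"])
    print(n,c["C"].round(),c["Rc"][:,2].round(2),c["f"],(c["z_map"]>0).mean())
print(sense())
E
```

```text
scene [-115.  689. 1054.] [ 0.38 -0.5  -0.78] 523.2382723050846 0.9959736394557823
side [  88. -804.  612.] [ 0.25  0.85 -0.46] 455.7467526270041 0.9838945578231293
wrist [ 268. -457.  375.] [-0.24 -0.1  -0.96] 329.56733122155526 0.9963052721088436
{'time_s': 0.15, 'joints': array([-1.39037401e+00,  3.13316719e-01,  1.49822416e+00,  2.15976465e-06,
        1.33101522e+00, -2.23409673e-01]), 'dq': array([ 0.00102376, -0.00193862, -0.00292021,  0.00026241,  0.00064133,
        0.00192962]), 'tau': array([ 1.63959150e-03, -4.12368429e+01, -2.59797138e+01, -2.16276458e-04,
        3.21686835e-03,  8.85937084e-07]), 'eef_pos': array([ 206.25016156, -482.60907863,  249.8834271 ]), 'ee_rot': array([-4.81585499e-04,  9.79684067e-01,  2.00546494e-01,  1.14017426e-05]), 'force': array([ 0.649675  , -0.10784029,  0.0467989 ]), 'wrist_torque': array([-0.00027252,  0.01349136, -0.00780533]), 'grip_force': 0.0, 'grip_width': 0.9999865127297695}
```

View pics/scene0.png

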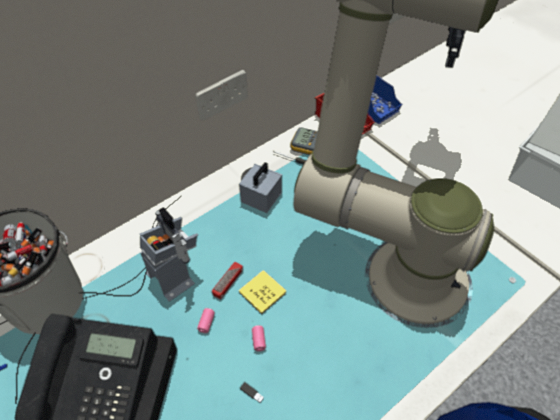

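View pics/side0.png

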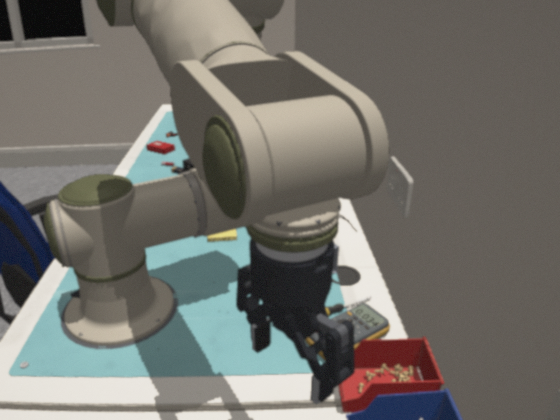

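The scene view shows the sorter at about (168,250) and the toppled tub at (262,188) with its handle on top. The red hex keys are at (228,280), with the multimeter and screwdriver near (303,145). The arm blocks the side view.

```bash
python3 - <<'E'
from h import *
c=pickle.load(open("scene0.pkl","rb"))
im=c["image"]
a=cv2.resize(im[185:310,110:220],None,fx=4.5,fy=4.5,interpolation=cv2.INTER_CUBIC)
b=cv2.resize(im[150:225,225:300],None,fx=4,fy=4,interpolation=cv2.INTER_CUBIC)
o=np.zeros((570,800,3),np.uint8);o[:a.shape[0],:a.shape[1]]=a[:570];o[:b.shape[0],500:800]=b
cv2.imwrite("pics/crop0.png",o)
for nm,p in dict(tubh=(262,175),tub=(262,187),sorter=(165,250),hexk=(228,280),foot=(180,292),mm=(303,142)).items():
    z=c["z_map"][p[1],p[0]];print(nm,(c["C"]+rays(c,[p])[0]*z).round())
def box(u0,v0,u1,v1):
    m=np.zeros(im.shape[:2],np.uint8);m[v0:v1,u0:u1]=1;P,uv=cloud(c,m);return P,uv
P,uv=box(235,155,290,220)
k=P[:,2]>15;P=P[k];uv=uv[k];print(len(P))
H=P[(P[:,2]>85)];T=P[(P[:,2]>66)&(P[:,2]<78)]
for q,n in((H,"handle"),(T,"top")):
    print(n,q.mean(0).round(1),q.min(0).round(),q.max(0).round(),cv2.minAreaRect(q[:,:2].astype(np.float32)))
print(np.histogram(P[:,2],bins=range(10,130,6)))
P,uv=box(125,190,215,310);k=P[:,2]>5;k&=P[:,2]<260;P=P[k];print(P.min(0),P.max(0),np.histogram(P[:,2],bins=range(0,260,10)))
np.save("sort.npy",P)
for z0 in range(0,240,20):
    q=P[(P[:,2]>z0)&(P[:,2]<z0+20)]
    if len(q)>5:print(z0,len(q),q.mean(0).round(),cv2.minAreaRect(q[:,:2].astype(np.float32)))
E
```

```text
tubh [444.   6.  77.]
tub [423.  34.  72.]
sorter [434. 345. 159.]
hexk [345. 267.  21.]
foot [421. 349.   5.]
mm [ 452. -190.   32.]
1416
handle [440.2  15.9 100.6] [433. -18.  85.] [451.  44. 109.] ((441.0629577636719, 12.812150955200195), (13.226343154907227, 63.577781677246094), 7.378140449523926)
top [438.2  19.   72.4] [397. -29.  66.] [486.  59.  78.] ((441.9710998535156, 14.892135620117188), (82.70932006835938, 83.68614959716797), 6.85035514831543)
(array([ 11,  66,  65,  65,  63,  65,  64,  73,  73, 114, 566,  42,  18,
        13,  27,  74,  17,   0,   0]), array([ 10,  16,  22,  28,  34,  40,  46,  52,  58,  64,  70,  76,  82,
        88,  94, 100, 106, 112, 118, 124]))
[327.32375887 119.04298138   5.01634044] [693.10444399 439.24319689 220.85935425] (array([290, 223, 233, 225, 150, 137, 138,  99,  99, 148, 181,  94, 239,
       297, 415, 270, 147,  87, 111,  58,  53, 120,  11,   0,   0]), array([  0,  10,  20,  30,  40,  50,  60,  70,  80,  90, 100, 110, 120,
       130, 140, 150, 160, 170, 180, 190, 200, 210, 220, 230, 240, 250]))
0 513 [530. 289.  10.] ((534.700805664062
[... 750 characters left out ...]
359863281), (112.91767883300781, 91.39772033691406), 78.7811050415039)
140 685 [463. 332. 149.] ((452.57452392578125, 315.33905029296875), (105.72990417480469, 101.73867797851562), 76.80091857910156)
160 234 [451. 330. 169.] ((455.00250244140625, 331.218017578125), (64.96028900146484, 107.44609832763672), 85.13505554199219)
180 169 [443. 311. 188.] ((451.6287841796875, 304.8608703613281), (23.78489875793457, 108.1871337890625), 67.3091812133789)
200 173 [443. 310. 213.] ((440.4336242675781, 310.3240051269531), (19.337921142578125, 81.76427459716797), 64.82990264892578)
220 11 [458. 303. 220.] ((457.7515869140625, 301.6407470703125), (9.093969345092773, 35.128421783447266), 79.05694580078125)
```

View pics/crop0.png

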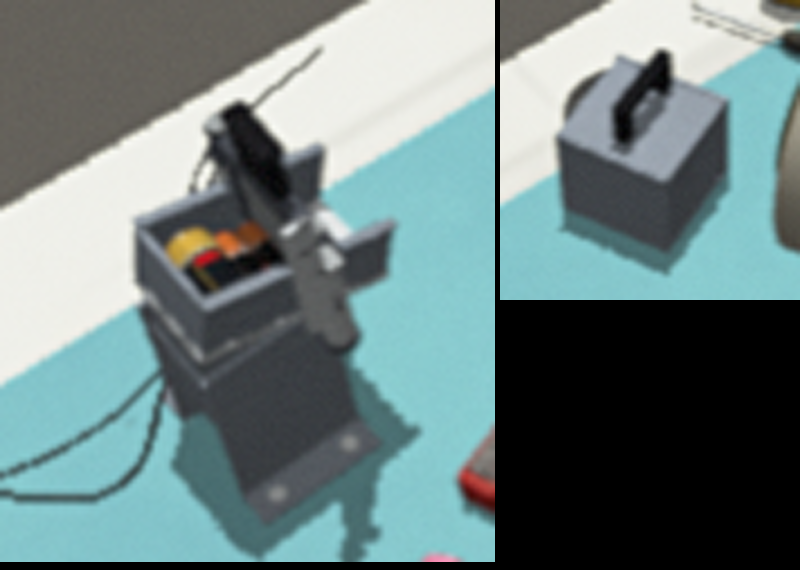

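The spout faces the tub, roughly along world -y, and the scale plate is on the robot side. With the tool pitched 45°, one grasp works for both pick and place, joined by a half roll about the tool's z. I'll check the wrist ranges next.

```bash
cat >> h.py <<'E'
def toolR(z,y):
    z=np.array(z,float);z/=np.linalg.norm(z);y=np.array(y,float);y-=z*(y@z);y/=np.linalg.norm(y)
    return np.c_[np.cross(y,z),y,z]
def fkR(q,e): 
    E=Ro.from_euler
    return (E('z',q[0])*E('y',q[1]+q[2])*E('z',q[3])*E('y',q[4])*E('z',q[5]+e)).as_matrix()
def wr(R,q1,q23,e):
    a=(Ro.from_euler('z',q1)*Ro.from_euler('y',q23)).inv()*Ro.from_matrix(R)
    x=a.as_euler('ZYZ'); return np.array([x[0],x[1],(x[2]-e+np.pi)%(2*np.pi)-np.pi])
def plan(pos,R,n=None,show=True):
    s=sense();R0=Rq(s["ee_rot"]);w=Ro.from_matrix(R0.T@R).as_rotvec();d=np.array(pos)-s["eef_pos"]
    m=int(np.ceil(max(np.degrees(np.linalg.norm(w))/6.9,np.linalg.norm(d)/40,1))) if n is None else n
    # straight line in world; per-row translation in tool axes assuming translation before turn
    print("rows",m,"turn/row",(w/m).round(4))
    for i in range(m):
        Ri=R0@Ro.from_rotvec(w*i/m).as_matrix();print(i,(Ri.T@d/m).round(1).tolist())
E
python3 - <<'E'
from h import *
s=sense();q=s["joints"];R=Rq(s["ee_rot"])
for e in(np.pi/2,-np.pi/2): print(e,np.abs(fkR(q,e)-R).max())
e=min((np.pi/2,-np.pi/2),key=lambda e:np.abs(fkR(q,e)-R).max())
a=np.radians(97);h1=np.array([np.cos(a),np.sin(a),0]);y1=np.array([h1[1],-h1[0],0])
b=np.radians(75);h2=np.array([np.cos(b),np.sin(b),0]);y2=np.array([h2[1],-h2[0],0])
for p in(35,45,55):
  P=np.radians(p);z=np.array([0,0,-1])
  for sg in(1,-1):
    for q1 in(-.5,-.2,.1):
      print(p,sg,q1,wr(toolR(h1*np.cos(P)+z*np.sin(P),sg*y1),q1,1.8,e).round(2),wr(toolR(h2*np.cos(P)+z*np.sin(P),-sg*y2),q1,1.8,e).round(2))
E
```

```text
1.5707963267948966 4.440892098500626e-16
-1.5707963267948966 1.8391244139302327
35 1 -0.5 [ 0.78  1.91 -0.57] [0.92 1.63 2.82]
35 1 -0.2 [ 0.9   1.69 -0.37] [0.98 1.39 2.99]
35 1 0.1 [ 0.97  1.46 -0.2 ] [ 1.    1.15 -3.13]
35 -1 -0.5 [0.78 1.91 2.57] [ 0.92  1.63 -0.32]
35 -1 -0.2 [0.9  1.69 2.77] [ 0.98  1.39 -0.15]
35 -1 0.1 [0.97 1.46 2.94] [1.   1.15 0.01]
45 1 -0.5 [ 0.63  1.81 -0.62] [0.76 1.57 2.81]
45 1 -0.2 [ 0.74  1.63 -0.39] [0.8  1.37 3.02]
45 1 0.1 [ 0.8   1.42 -0.18] [ 0.81  1.15 -3.05]
45 -1 -0.5 [0.63 1.81 2.52] [ 0.76  1.57 -0.33]
45 -1 -0.2 [0.74 1.63 2.75] [ 0.8   1.37 -0.12]
45 -1 0.1 [0.8  1.42 2.96] [0.81 1.15 0.09]
55 1 -0.5 [ 0.49  1.71 -0.64] [0.59 1.52 2.82]
55 1 -0.2 [ 0.58  1.56 -0.39] [0.63 1.35 3.06]
55 1 0.1 [ 0.62  1.4  -0.15] [ 0.62  1.18 -2.98]
55 -1 -0.5 [0.49 1.71 2.5 ] [ 0.59  1.52 -0.32]
55 -1 -0.2 [0.58 1.56 2.75] [ 0.63  1.35 -0.08]
55 -1 0.1 [0.62 1.4  2.99] [0.62 1.18 0.17]
```

```bash
python3 - <<'E'
from h import *
a=np.radians(97.2);h=np.array([np.cos(a),np.sin(a),0]);z=(h+[0,0,-1])/2**.5;y=[-h[1],h[0],0]
R=toolR(z,y);p=np.array([441,14,98])-120*z;print(p)
plan(p,R)
E
```

```text
[451.63487752 -70.18372396 182.85281374]
rows 17 turn/row [ 0.0424 -0.032   0.1024]
0 [22.8, -16.6, 4.0]
1 [21.1, -18.7, 4.0]
2 [19.2, -20.6, 4.2]
3 [17.2, -22.3, 4.5]
4 [15.0, -23.7, 5.0]
5 [12.6, -24.9, 5.6]
6 [10.2, -25.9, 6.3]
7 [7.8, -26.5, 7.1]
8 [5.3, -26.8, 8.0]
9 [2.8, -26.9, 9.0]
10 [0.3, -26.6, 10.1]
11 [-2.0, -26.1, 11.3]
12 [-4.3, -25.3, 12.5]
13 [-6.4, -24.2, 13.7]
14 [-8.3, -22.8, 14.9]
15 [-10.1, -21.2, 16.1]
16 [-11.6, -19.4, 17.4]
```

Call:
move_arm:
  moves:
    - {"turn":[0.0424,-0.032,0.1024],"translation":[22.8,-16.6,4.0],"hand":0.7}
    - {"turn":[0.0424,-0.032,0.1024],"translation":[21.1,-18.7,4.0],"hand":0.7}
    - {"turn":[0.0424,-0.032,0.1024],"translation":[19.2,-20.6,4.2],"hand":0.7}
    - {"turn":[0.0424,-0.032,0.1024],"translation":[17.2,-22.3,4.5],"hand":0.7}
    - {"turn":[0.0424,-0.032,0.1024],"translation":[15.0,-23.7,5.0],"hand":0.7}
    - {"turn":[0.0424,-0.032,0.1024],"translation":[12.6,-24.9,5.6],"hand":0.7}
    - {"turn":[0.0424,-0.032,0.1024],"translation":[10.2,-25.9,6.3],"hand":0.7}
    - {"turn":[0.0424,-0.032,0.1024],"translation":[7.8,-26.5,7.1],"hand":0.7}
    - {"turn":[0.0424,-0.032,0.1024],"translation":[5.3,-26.8,8.0],"hand":0.7}
    - {"turn":[0.0424,-0.032,0.1024],"translation":[2.8,-26.9,9.0],"hand":0.7}

```text
time_s: 0.98
eef_pos: [351.3, -239.0, 210.4]
ee_rot: [-0.167, 0.917, -0.308, -0.19]
force: [0.0, -0.3, 0.7]
grip_width: 0.702
grip_force: 0.0
```

Call:
move_arm:
  moves:
    - {"turn":[0.0424,-0.032,0.1024],"translation":[0.3,-26.6,10.1],"hand":0.7}
    - {"turn":[0.0424,-0.032,0.1024],"translation":[-2.0,-26.1,11.3],"hand":0.7}
    - {"turn":[0.0424,-0.032,0.1024],"translation":[-4.3,-25.3,12.5],"hand":0.7}
    - {"turn":[0.0424,-0.032,0.1024],"translation":[-6.4,-24.2,13.7],"hand":0.7}
    - {"turn":[0.0424,-0.032,0.1024],"translation":[-8.3,-22.8,14.9],"hand":0.7}
    - {"turn":[0.0424,-0.032,0.1024],"translation":[-10.1,-21.2,16.1],"hand":0.7}
    - {"turn":[0.0424,-0.032,0.1024],"translation":[-11.6,-19.4,17.4],"hand":0.7}

```text
time_s: 1.57
eef_pos: [452.3, -69.4, 182.6]
ee_rot: [-0.253, 0.691, -0.613, -0.288]
force: [-0.1, -0.4, 0.0]
grip_width: 0.702
grip_force: 0.0
```

```bash
python3 - <<'E'
from h import *
for n in["wrist","side","scene"]:
    c=cap(n);pickle.dump(c,open(n+"1.pkl","wb"));cv2.imwrite(f"pics/{n}1.png",c["image"])
s=sense();print(s["time_s"],s["joints"].round(2),s["eef_pos"].round(1),Rq(s["ee_rot"]).round(3),s["grip_width"])
cv2.imwrite("pics/ws1.png",np.hstack([cv2.resize(pickle.load(open(n+"1.pkl","rb"))["image"],(400,300)) for n in("wrist","side")]))
E
```

```text
1.7167 [-0.68  0.47  1.66  0.51  1.63  2.2 ] [451.4 -69.7 182.5] [[ 0.09  -0.992 -0.091]
 [-0.701 -0.128  0.702]
 [-0.707  0.001 -0.707]] 0.7027864887879302
```

View pics/ws1.png

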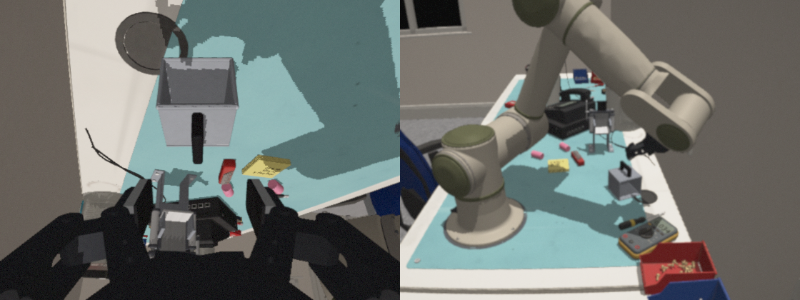

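The wrist view shows the black handle at about (276,193) in full pixels, between the pads, with the tub mouth facing up-image. The sorter is behind it at about (250,300). The side view is now clear.

```bash
python3 - <<'E'
from h import *
W=pickle.load(open("wrist1.pkl","rb"));S=pickle.load(open("side1.pkl","rb"));C=pickle.load(open("scene1.pkl","rb"))
def hnd(c,n):
    P,uv=cloud(c); k=(np.abs(P[:,0]-441)<28)&(np.abs(P[:,1]-14)<50)&(P[:,2]>82)&(P[:,2]<125)
    g=c["image"][uv[:,1],uv[:,0]].max(1)<75
    k&=g; q=P[k];u=uv[k];r=cv2.minAreaRect(q[:,:2].astype(np.float32))
    print(n,len(q),q.mean(0).round(1),np.percentile(q[:,2],[2,50,90,98]).round(1),r,u.min(0),u.max(0)); return q,u
for c,n in((W,"w"),(S,"s"),(C,"c")):hnd(c,n)
for c,n in((W,"w"),(S,"s"),(C,"c")):
    P,uv=cloud(c);k=(np.abs(P[:,0]-441)<60)&(np.abs(P[:,1]-14)<60)&(P[:,2]>64)&(P[:,2]<79);q=P[k].astype(np.float32)
    print(n,"top",len(q),np.median(q[:,2]),cv2.minAreaRect(q[:,:2].copy()))
# handle end points by dark-pixel contour ends: triangulate ends wrist/scene
for c,n in((W,"w"),(S,"s"),(C,"c")): print(n,proj(c,[[441,14,104],[437,44,104],[445,-16,104],[441,14,72]]).round(1).tolist())
E
```

```text
w 978 [446.1  -2.9  99.9] [ 83.3 104.2 105.5 105.8] ((444.3162536621094, 10.286140441894531), (11.302956581115723, 58.6704216003418), 7.3643293380737305) [268 164] [284 228]
s 108 [440.5   6.8  96.6] [ 83.   98.4 103.6 104.6] ((440.4658508300781, 11.138996124267578), (7.862610816955566, 54.061981201171875), 7.340965270996094) [309 226] [322 244]
c 119 [439.5  19.1  99.6] [ 83.2 102.  106.3 108.6] ((440.8583068847656, 13.61787223815918), (12.548324584960938, 60.989017486572266), 7.5230302810668945) [253 163] [267 184]
w top 5302 73.33883 ((444.4189758300781, 14.618022918701172), (82.21179962158203, 81.189453125), 6.415811061859131)
s top 596 71.906265 ((443.06414794921875, 16.87810516357422), (83.44104766845703, 84.17230224609375), 6.398356914520264)
c top 723 72.36768 ((441.7852478027344, 15.36529541015625), (83.27436065673828, 82.35127258300781), 6.915308475494385)
w [[280.2, 212.7], [280.5, 230.1], [279.9, 191.3], [280.1, 177.9]]
s [[315.1, 230.2], [308.5, 224.3], [322.0, 236.4], [314.5, 242.4]]
c [[260.6, 170.3], [254.4, 178.4], [266.6, 162.4], [261.0, 178.9]]
```

```bash
python3 - <<'E'
from h import *
a=np.radians(97.1);h=np.array([np.cos(a),np.sin(a),0]);z=(h+[0,0,-1])/2**.5;y=[-h[1],h[0],0]
plan([443.5,13,98],toolR(z,y),4)
# sorter from side/wrist/scene clouds
for n in("side1","scene1","wrist1"):
    c=pickle.load(open(n+".pkl","rb"));P,uv=cloud(c);k=(np.abs(P[:,0]-445)<110)&(np.abs(P[:,1]-310)<110)
    P=P[k];uv=uv[k];g=c["image"][uv[:,1],uv[:,0]].max(1)
    for z0,z1 in((125,160),(170,225),(205,225)):
        q=P[(P[:,2]>z0)&(P[:,2]<z1)]
        if len(q)>8:print(n,z0,len(q),q.mean(0).round(1),cv2.minAreaRect(q[:,:2].astype(np.float32)))
    q=P[(P[:,2]>180)&(P[:,2]<225)&(g<60)]
    if len(q)>8:print(n,"tab",len(q),q.mean(0).round(1),q[:,2].max(),cv2.minAreaRect(q[:,:2].astype(np.float32)))
c=pickle.load(open("side1.pkl","rb"))
u,v=proj(c,[[445,310,120]])[0].astype(int);print(u,v)
a=cv2.resize(c["image"][v-60:v+50,u-60:u+60],None,fx=5,fy=5,interpolation=cv2.INTER_CUBIC);cv2.imwrite("pics/cs1.png",a)
E
```

```text
rows 4 turn/row [0.0009 0.0001 0.0007]
0 [0.3, -0.7, 29.6]
1 [0.3, -0.7, 29.6]
2 [0.3, -0.7, 29.6]
3 [0.3, -0.6, 29.6]
side1 125 450 [455.7 298.9 142.7] ((445.20623779296875, 292.5913391113281), (68.37366485595703, 102.98845672607422), 54.14059829711914)
side1 170 366 [454.8 301.3 190. ] ((452.2433166503906, 304.74945068359375), (24.222267150878906, 106.06509399414062), 72.04730987548828)
side1 205 78 [455.5 301.9 212.4] ((440.535400390625, 309.4220886230469), (18.258193969726562, 76.20401000976562), 68.79688262939453)
side1 tab 148 [458.9 299.1 198.4] 218.38599237819818 ((459.10498046875, 299.810546875), (12.470633506774902, 29.681978225708008), 71.90670776367188)
scene1 125 1134 [461.6 326.5 142.2] ((454.6070556640625, 314.5649108886719), (112.08356475830078, 105.35464477539062), 77.80005645751953)
scene1 170 437 [441.7 310.8 196.8] ((450.87799072265625, 304.8138427734375), (25.71096420288086, 105.91326141357422), 67.75275421142578)
scene1 205 157 [445.3 309.  215.9] ((440.7475280761719, 310.26385498046875), (19.338703155517578, 83.07408142089844), 64.91143035888672)
scene1 tab 172 [455.2 305.4 205.3] 221.53898861423966 ((466.5070495605469, 302.0380859375), (11.751280784606934, 59.45539855957031), 78.53247833251953)
wrist1 125 1756 [459.2 294.5 143.2] ((448.283935546875, 286.14849853515625), (60.44143295288086, 106.84764099121094), 68.99121856689453)
wrist1 170 283 [463.7 298.7 174.8] ((454.70489501953125, 301.9500427246094), (24.938669204711914, 106.37120819091797), 65.49967956542969)
276 174
```

View pics/cs1.png

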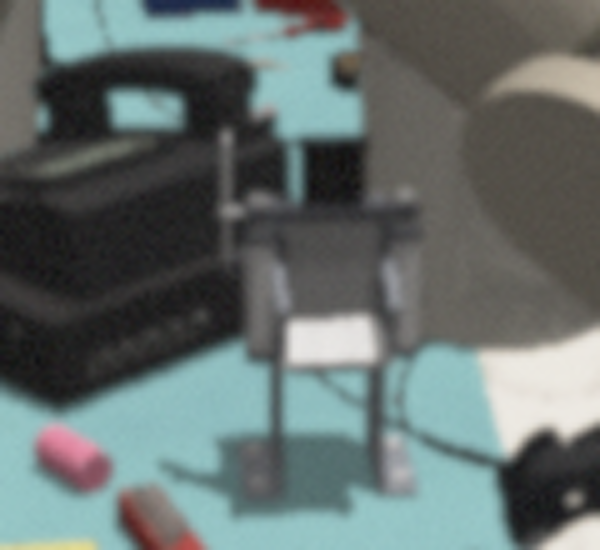

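The sorter's spout and tab face the side camera, with the black tab at crop (335,170) and the scale plate at its left. The tab is at about (459,300,199) with yaw about 70°. Grasping the tub now.

Call:
move_arm:
  moves:
    - {"turn":[0,0,0],"translation":[0.3,-0.7,29.6],"hand":0.7}
    - {"turn":[0,0,0],"translation":[0.3,-0.7,29.6],"hand":0.7}
    - {"turn":[0,0,0],"translation":[0.3,-0.7,29.6],"hand":0.7}
    - {"turn":[0.004,0,0.003],"translation":[0.3,-0.7,29.6],"hand":0.7}
    - {"turn":[0,0,0],"translation":[0,0,0],"hand":0.7}

```text
time_s: 2.13
eef_pos: [441.7, 14.5, 96.0]
ee_rot: [-0.253, 0.692, -0.611, -0.289]
force: [-0.3, 0.2, -0.5]
grip_width: 0.699
grip_force: 0.0
```

```bash
python3 - <<'E'
from h import *
c=cap("wrist");pickle.dump(c,open("wrist2.pkl","wb"));s=sense();print(s["eef_pos"].round(1),s["force"].round(1))
P,uv=cloud(c);R=Rq(s["ee_rot"]);L=(P-s["eef_pos"])@R
k=(np.abs(P[:,0]-443)<16)&(np.abs(P[:,1]-13)<42)&(P[:,2]>84)&(P[:,2]<112)&(c["image"][uv[:,1],uv[:,0]].max(1)<75)
q=P[k];print(len(q),q.mean(0),np.percentile(q[:,2],[5,50,95]),cv2.minAreaRect(q[:,:2].astype(np.float32)))
q=L[k];print(np.percentile(q,[2,50,98],axis=0).round(1))
E
```

```text
[442.9  12.7  97.6] [ 0.9 -0.1  0.1]
2939 [446.83539022  -8.28944352  98.49834419] [ 85.81644286 100.5584429  105.60572835] ((444.62750244140625, 11.056751251220703), (11.889732360839844, 59.02434158325195), 6.644802570343018)
[[-20.8  -6.8 -25.2]
 [ 18.5  -1.2 -17.7]
 [ 29.7   4.2   9.7]]
```

Call:
move_arm:
  moves:
    - {"turn":[0,0,0],"translation":[0,-1.2,0],"hand":0.3}
    - {"turn":[0,0,0],"translation":[0,0,0],"hand":0}
    - {"turn":[0,0,0],"translation":[0,0,0],"hand":0}
    - {"turn":[0,0,0],"translation":[0,0,0],"hand":0}
    - {"turn":[0,0,0],"translation":[0,0,0],"hand":0}
    - {"turn":[0,0,0],"translation":[0,0,0],"hand":0}
    - {"turn":[0,0,0],"translation":[0,0,0],"hand":0}
    - {"turn":[0,0,0],"translation":[0,0,0],"hand":0}
  grip_force: 50

```text
time_s: 2.85
eef_pos: [445.3, 11.9, 98.7]
ee_rot: [-0.254, 0.692, -0.612, -0.286]
force: [-1.2, -4.2, 5.6]
grip_width: 0.129
grip_force: 52.3
```

Call:
move_arm:
  moves:
    - {"turn":[0,0,0],"translation":[-14,0,-14],"hand":0}
    - {"turn":[0,0,0],"translation":[-20,0,-20],"hand":0}
    - {"turn":[0,0,0],"translation":[-22,0,-25],"hand":0}
    - {"turn":[0,0,0],"translation":[-20,0,-25],"hand":0}
    - {"turn":[0,0,0],"translation":[-12,0,-14],"hand":0}
    - {"turn":[0,0,0],"translation":[0,0,0],"hand":0}

```text
time_s: 3.35
eef_pos: [446.8, 4.6, 232.7]
ee_rot: [-0.254, 0.693, -0.612, -0.283]
force: [-0.5, -0.6, -1.3]
grip_width: 0.128
grip_force: 51.1
```

```bash
python3 - <<'E'
from h import *
for n in["wrist","side","scene"]:
    c=cap(n);pickle.dump(c,open(n+"3.pkl","wb"))
s=sense();print(s["time_s"],s["joints"].round(2),s["eef_pos"].round(1),s["force"].round(1),s["grip_width"])
o=np.zeros((600,800,3),np.uint8)
w=pickle.load(open("wrist3.pkl","rb"))["image"];o[:300,:400]=cv2.resize(w,(400,300))
c=pickle.load(open("scene3.pkl","rb"))["image"];o[:300,400:]=cv2.resize(c[130:280,120:320],(400,300),interpolation=cv2.INTER_CUBIC)
o[300:,:400]=cv2.resize(w[215:420,160:433],(400,300),interpolation=cv2.INTER_CUBIC)
cv2.imwrite("pics/v3.png",o)
b=np.radians(70);h=np.array([np.cos(b),np.sin(b),0]);y=[h[1],-h[0],0]
plan([440,0,220],toolR(h/2**.5+[0,0,-.5**.5],y))
E
```

```text
3.5 [-0.57  0.34  1.72  0.58  1.64  2.32] [445.5   5.5 228.7] [ 0.6  0.4 -2.6] 0.1295683559100256
rows 24 turn/row [-0.      0.0196 -0.1155]
0 [0.4, 0.3, 0.1]
1 [0.4, 0.3, 0.1]
2 [0.3, 0.3, 0.1]
3 [0.3, 0.4, 0.1]
4 [0.2, 0.4, 0.1]
5 [0.2, 0.4, 0.1]
6 [0.1, 0.4, 0.1]
7 [0.1, 0.5, 0.2]
8 [0.0, 0.5, 0.2]
9 [-0.0, 0.5, 0.2]
10 [-0.1, 0.5, 0.2]
11 [-0.1, 0.4, 0.1]
12 [-0.2, 0.4, 0.1]
13 [-0.3, 0.4, 0.1]
14 [-0.3, 0.4, 0.1]
15 [-0.3, 0.3, 0.1]
16 [-0.4, 0.3, 0.1]
17 [-0.4, 0.2, 0.1]
18 [-0.4, 0.2, 0.1]
19 [-0.5, 0.1, 0.1]
20 [-0.5, 0.1, 0.1]
21 [-0.5, 0.0, 0.1]
22 [-0.5, -0.0, 0.1]
23 [-0.5, -0.1, 0.1]
```

View pics/v3.png

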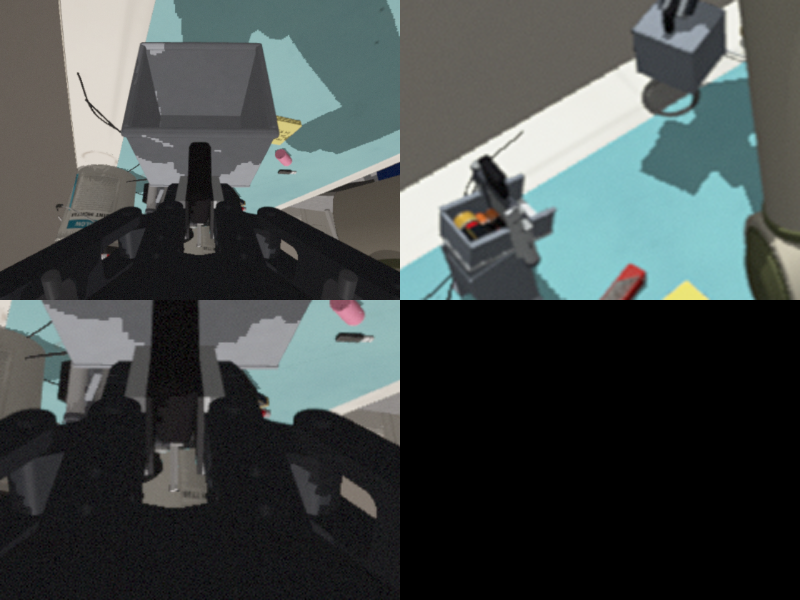

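The tub is held by its handle and lifted. Now the half roll.

Call:
move_arm:
  moves:
    - {"turn":[0,0.0196,-0.1155],"translation":[0,0,0],"hand":0}
    - {"turn":[0,0.0196,-0.1155],"translation":[0,0,0],"hand":0}
    - {"turn":[0,0.0196,-0.1155],"translation":[0,0,0],"hand":0}
    - {"turn":[0,0.0196,-0.1155],"translation":[0,0,0],"hand":0}
    - {"turn":[0,0.0196,-0.1155],"translation":[0,0,0],"hand":0}
    - {"turn":[0,0.0196,-0.1155],"translation":[0,0,0],"hand":0}
    - {"turn":[0,0.0196,-0.1155],"translation":[0,0,0],"hand":0}
    - {"turn":[0,0.0196,-0.1155],"translation":[0,0,0],"hand":0}
    - {"turn":[0,0.0196,-0.1155],"translation":[0,0,0],"hand":0}
    - {"turn":[0,0.0196,-0.1155],"translation":[0,0,0],"hand":0}

```text
time_s: 4.33
eef_pos: [445.4, 5.6, 228.3]
ee_rot: [-0.311, 0.937, -0.155, -0.036]
force: [1.4, 0.7, -1.7]
grip_width: 0.134
grip_force: 51.0
```

Call:
move_arm:
  moves:
    - {"turn":[0,0.0196,-0.1155],"translation":[0,0,0],"hand":0}
    - {"turn":[0,0.0196,-0.1155],"translation":[0,0,0],"hand":0}
    - {"turn":[0,0.0196,-0.1155],"translation":[0,0,0],"hand":0}
    - {"turn":[0,0.0196,-0.1155],"translation":[0,0,0],"hand":0}
    - {"turn":[0,0.0196,-0.1155],"translation":[0,0,0],"hand":0}
    - {"turn":[0,0.0196,-0.1155],"translation":[0,0,0],"hand":0}
    - {"turn":[0,0.0196,-0.1155],"translation":[0,0,0],"hand":0}
    - {"turn":[0,0.0196,-0.1155],"translation":[0,0,0],"hand":0}
    - {"turn":[0,0.0196,-0.1155],"translation":[0,0,0],"hand":0}
    - {"turn":[0,0.0196,-0.1155],"translation":[0,0,0],"hand":0}

```text
time_s: 5.17
eef_pos: [445.4, 5.6, 228.4]
ee_rot: [-0.265, 0.868, 0.353, 0.226]
force: [-0.3, -0.2, -1.5]
grip_width: 0.13
grip_force: 51.0
```

Call:
move_arm:
  moves:
    - {"turn":[0,0.0196,-0.1155],"translation":[0,0,0],"hand":0}
    - {"turn":[0,0.0196,-0.1155],"translation":[0,0,0],"hand":0}
    - {"turn":[0,0.0196,-0.1155],"translation":[0,0,0],"hand":0}
    - {"turn":[0,0.0196,-0.1155],"translation":[0,0,0],"hand":0}
    - {"turn":[0,0,0],"translation":[0,0,0],"hand":0}

```text
time_s: 5.58
eef_pos: [445.3, 5.4, 228.2]
ee_rot: [-0.22, 0.756, 0.531, 0.314]
force: [-0.1, 0.9, -2.8]
grip_width: 0.131
grip_force: 51.1
```

```bash
python3 - <<'E'
from h import *
for n in["wrist","side","scene"]:
    c=cap(n);pickle.dump(c,open(n+"4.pkl","wb"))
s=sense();print(s["time_s"],s["joints"].round(2),s["eef_pos"].round(1),Rq(s["ee_rot"]).round(3),s["force"].round(1),s["grip_width"])
c=pickle.load(open("wrist4.pkl","rb"));cv2.imwrite("pics/w4.png",cv2.resize(c["image"],(800,600),interpolation=cv2.INTER_CUBIC))
P,uv=cloud(c);k=(np.abs(P[:,0]-445)<110)&(np.abs(P[:,1]-310)<100);P=P[k]
for z0,z1 in((3,9),(125,150),(140,160),(170,225),(205,225)):
    q=P[(P[:,2]>z0)&(P[:,2]<z1)]
    if len(q)>8:print(z0,len(q),q.mean(0).round(1),cv2.minAreaRect(q[:,:2].astype(np.float32)))
E
```

```text
5.7333 [-0.65  0.18  1.93  0.76  1.39 -0.58] [445.7   5.3 229.2] [[ 0.245  0.939  0.242]
 [ 0.663 -0.344  0.664]
 [ 0.707 -0.002 -0.707]] [-0.3 -0.5 -1.6] 0.1284152991658823
3 117 [364.7 289.6   5.5] ((363.466552734375, 313.88702392578125), (199.0136260986328, 84.145263671875), 73.09892272949219)
125 1840 [451.6 296.  140.5] ((447.53961181640625, 285.4400939941406), (59.81328582763672, 106.51398468017578), 66.78462219238281)
140 1972 [454.6 299.6 149.9] ((459.7230224609375, 305.7691345214844), (98.9728775024414, 79.82743072509766), 14.283488273620605)
170 2207 [454.3 300.5 183.1] ((454.33038330078125, 303.61865234375), (25.979167938232422, 108.49852752685547), 68.16384887695312)
```

View pics/w4.png

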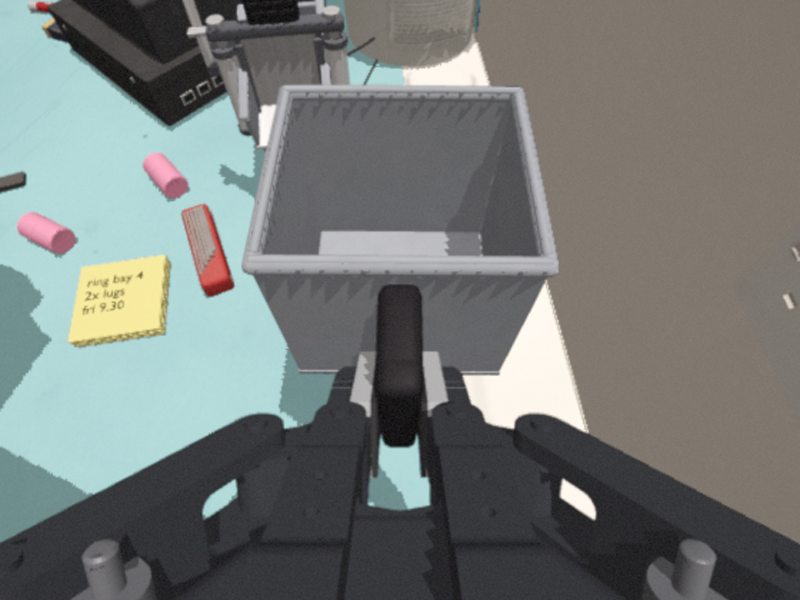

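The tub is upright in the grip, mouth up and handle towards the tool. The sorter's crosshead spans about (208–345, 25) at the top of the picture. Next I'll measure the sorter more tightly.

```bash
python3 - <<'E'
from h import *
D={n:pickle.load(open(n+".pkl","rb")) for n in("side1","side4","scene1","scene4","wrist1","wrist4")}
print("lip corners",onz(D["side1"],[[273,187],[291.3,186.4]],102).round(1).tolist())
print("lip cloud:")
b0=np.radians(68)
for n,c in D.items():
    P,uv=cloud(c);g=c["image"][uv[:,1],uv[:,0]].astype(int).max(1)
    k=(np.abs(P[:,0]-455)<70)&(np.abs(P[:,1]-300)<80);P=P[k];g=g[k]
    q=P[(P[:,2]>186)&(P[:,2]<222)&(g<50)&(np.hypot(P[:,0]-459,P[:,1]-300)<30)]
    if len(q)>8:print(n,"tab",len(q),((q.min(0)+q.max(0))/2).round(1),q[:,2].min().round(1),q[:,2].max().round(1),[np.round(x,1) for x in cv2.minAreaRect(q[:,:2].astype(np.float32))])
    # gate panel: plane fit in lane between walls
    ex=np.array([np.cos(b0),np.sin(b0)]);ey=np.array([-ex[1],ex[0]])
    L=np.c_[(P[:,:2]-[459,300])@ex,(P[:,:2]-[459,300])@ey,P[:,2]]
    k=(np.abs(L[:,1])<22)&(L[:,2]>130)&(L[:,2]<165)&(np.abs(L[:,0])<14)
    for _ in range(3):
        if k.sum()<20:break
        a=np.polyfit(L[k,1],L[k,0],1);r=L[:,0]-np.polyval(a,L[:,1]);k&=np.abs(r)<4
    if k.sum()>20:print(n,"gate",k.sum(),"x at y0",a[1].round(1),"yaw",68-np.degrees(np.arctan(a[0])).round(1),r[k].std().round(1))
    for lo,hi in((168,180),):
        q=L[(L[:,2]>lo)&(L[:,2]<hi)&(np.abs(L[:,0])<25)]
        if len(q)>10:print(n,"cross y range",np.percentile(q[:,1],[1,99]).round(1),"x",np.percentile(q[:,0],[2,98]).round(1))
    q=L[(L[:,2]>125)&(L[:,2]<150)&(L[:,0]<-15)&(L[:,0]>-60)]
    if len(q)>10:print(n,"spout walls y",np.percentile(q[:,1],[1,50,99]).round(1),"xmin",np.percentile(q[:,0],1).round(1))
E
```

```text
lip corners [[422.6, 270.3, 102.0], [471.0, 258.8, 102.0]]
lip cloud:
side1 tab 109 [458.7 298.3 200.9] 186.2 215.5 [array([459. , 299.9]), array([11.9, 29.7]), np.float64(73.5)]
side1 gate 173 x at y0 3.4 yaw 76.4 1.8
side1 cross y range [-44.8  59.7] x [-10.    9.8]
side1 spout walls y [-37.4  22.4  29.6] xmin -43.2
side4 tab 49 [457.6 300.8 197.7] 187.1 208.4 [array([457.7, 299.9]), array([ 7.8, 27.7]), np.float64(80.0)]
side4 gate 165 x at y0 3.1 yaw 74.3 1.9
side4 cross y range [-33.3  59.9] x [-10.1   6.5]
side4 spout walls y [-36.1  23.4  29.3] xmin -45.6
scene1 tab 143 [457.8 304.5 204.3] 187.0 221.5 [array([457.5, 304. ]), array([11.4, 36. ]), np.float64(78.6)]
scene1 gate 42 x at y0 3.6 yaw 75.1 0.9
scene1 cross y range [-40.6  61.8] x [-9.9 13.9]
scene1 spout walls y [-38.7  23.2  30.6] xmin -46.4
scene4 tab 142 [458.8 303.8 204. ] 186.1 221.9 [array([459. , 303.1]), array([10.9, 37.4]), np.float64(76.9)]
scene4 gate 36 x at y0 3.7 yaw 74.1 0.6
scene4 cross y range [-43.1  62.1] x [-10.1  14.1]
scene4 spout walls y [-39.4  23.2  30.6] xmin -46.8
wrist1 gate 749 x at y0 0.7 yaw 77.1 0.9
wrist1 cross y range [-48.4  57.5] x [-9.7 10.3]
wrist1 spout walls y [-39.6  20.   27.3] xmin -46.9
wrist4 tab 480 [460.2 299.  192.8] 186.0 199.6 [array([459.5, 297.7]), array([ 5.9, 36.1]), np.float64(74.6)]
wrist4 gate 1218 x at y0 1.1 yaw 76.9 0.8
wrist4 cross y range [-47.6  58.5] x [-9.9 10. ]
wrist4 spout walls y [-33.7  22.7  28.9] xmin -47.1
```

```bash
python3 - <<'E'
from h import *
b=np.radians(76.6);ex=np.array([np.cos(b),np.sin(b)]);ey=np.array([-ex[1],ex[0]])
for n in("wrist1","wrist4","scene4","side4"):
    c=pickle.load(open(n+".pkl","rb"));P,uv=cloud(c)
    L=np.c_[(P[:,:2]-[458,302])@ex,(P[:,:2]-[458,302])@ey,P[:,2]];k=(np.abs(L[:,0])<80)&(np.abs(L[:,1])<90)&(P[:,2]>1);L=L[k]
    for nm,z0,z1,x0,x1 in(("spout",112,145,-36,-12),("cross",168,179,-12,12),("lane",130,165,10,70)):
        q=L[(L[:,2]>z0)&(L[:,2]<z1)&(L[:,0]>x0)&(L[:,0]<x1)]
        if len(q)>10:print(n,nm,len(q),"y",np.percentile(q[:,1],[1,50,99]).round(1),"x",np.percentile(q[:,0],[1,99]).round(1))
    q=L[(L[:,2]>98)&(L[:,2]<112)&(L[:,0]<-15)&(L[:,0]>-60)&(np.abs(L[:,1])<25)]
    if len(q)>10:print(n,"lip x",np.percentile(q[:,0],[1,5]).round(1))
s=sense();p=s["eef_pos"];R=Rq(s["ee_rot"])
c=pickle.load(open("wrist4.pkl","rb"));P,uv=cloud(c);v=uv
# rim: light pixels
for nm,(u0,v0,u1,v1) in dict(frontrim=(180,183,380,190),farrim=(205,61,360,67)).items():
    k=(uv[:,0]>u0)&(uv[:,0]<u1)&(uv[:,1]>=v0)&(uv[:,1]<=v1);q=P[k];m=np.median(q,0);print(nm,m.round(1),((m-p)@R).round(1),np.polyfit(q[:,0],q[:,1],1).round(3))
# front wall points
k=(((uv[:,0]>185)&(uv[:,0]<250))|((uv[:,0]>310)&(uv[:,0]<370)))&(uv[:,1]>195)&(uv[:,1]<235);q=P[k];cc=q.mean(0);n_=np.linalg.svd(q-cc)[2][2];print("wall n",n_.round(3),cc.round(1),"tool y",R[:,1].round(3))
E
```

```text
wrist1 spout 218 y [-36.2  23.5  29.5] x [-35.9 -13. ]
wrist1 cross 320 y [-50.2  -1.2  55.5] x [-6.7  8.6]
wrist1 lane 26 y [-29.1  52.5  53.3] x [10.6 56.4]
wrist1 lip x [-36.2 -35.3]
wrist4 spout 217 y [-36.6  24.3  30.3] x [-35.7 -13.2]
wrist4 cross 823 y [-49.3   2.7  56.9] x [-6.8  7.9]
wrist4 lane 234 y [-35.7 -18.2  53.5] x [10.5 57.6]
wrist4 lip x [-35.9 -34.7]
scene4 spout 153 y [-35.2  27.3  32.4] x [-35.8 -13.7]
scene4 cross 63 y [-46.2  24.2  58.4] x [-5.9 11.6]
scene4 lane 841 y [-34.5   1.9  57.2] x [10.6 65.7]
scene4 lip x [-35.8 -35.6]
side4 spout 29 y [-30.3  26.7  31.8] x [-35.7 -17.3]
side4 cross 117 y [-35.5  10.9  58.8] x [-8.9  8. ]
side4 lane 11 y [15.8 48.3 56.3] x [10.2 57.1]
side4 lip x [-35.  -34.1]
frontrim [454.8  29.2 263.7] [42.5  0.3 -6.3] [ -0.362 194.085]
farrim [479.5  94.6 263.7] [91.9  0.9 43. ] [ -0.366 269.846]
wall n [-0.324 -0.851 -0.414] [453.9  35.6 230.2] tool y [ 0.939 -0.344 -0.002]
```

```bash
python3 - <<'E'
from h import *
c=pickle.load(open("scene4.pkl","rb"));hsv=cv2.cvtColor(c["image"],cv2.COLOR_BGR2HSV)
m=((hsv[...,0]<8)|(hsv[...,0]>172))&(hsv[...,1]>130)
P,uv=cloud(c,m.astype(np.uint8));k=(np.abs(P[:,0]-345)<70)&(np.abs(P[:,1]-267)<70);print("hex",P[k].min(0).round(),P[k].max(0).round(),cv2.boxPoints(cv2.minAreaRect(P[k][:,:2].astype(np.float32))).round().tolist())
b=np.radians(76.6);h=np.array([np.cos(b),np.sin(b),0])
plan([404,65,56],toolR(h/2**.5+[0,0,-.5**.5],[h[1],-h[0],0]),6)
E
```

```text
hex [333. 220.   4.] [363. 312.  27.] [[331.0, 311.0], [340.0, 220.0], [363.0, 222.0], [354.0, 313.0]]
rows 6 turn/row [ 0.0136 -0.     -0.0141]
0 [-15.5, -9.9, 25.3]
1 [-15.4, -9.8, 25.5]
2 [-15.2, -9.6, 25.6]
3 [-15.1, -9.5, 25.7]
4 [-15.0, -9.4, 25.9]
5 [-14.8, -9.2, 26.0]
```

Call:
move_arm:
  moves:
    - {"turn":[0.0136,0,-0.0141],"translation":[-15.5,-9.9,25.3],"hand":0}
    - {"turn":[0.0136,0,-0.0141],"translation":[-15.4,-9.8,25.5],"hand":0}
    - {"turn":[0.0136,0,-0.0141],"translation":[-15.2,-9.6,25.6],"hand":0}
    - {"turn":[0.0136,0,-0.0141],"translation":[-15.1,-9.5,25.7],"hand":0}
    - {"turn":[0.0136,0,-0.0141],"translation":[-15.0,-9.4,25.9],"hand":0}
    - {"turn":[0.0136,0,-0.0141],"translation":[-14.8,-9.2,26.0],"hand":0}
    - {"turn":[0,0,0],"translation":[0,0,0],"hand":0}
    - {"turn":[0,0,0],"translation":[0,0,0],"hand":0}

```text
time_s: 6.4
eef_pos: [404.6, 64.9, 56.5]
ee_rot: [-0.238, 0.725, 0.573, 0.301]
force: [0.7, 0.1, -1.2]
grip_width: 0.132
grip_force: 51.1
```

```bash
python3 - <<'E'
from h import *
b=np.radians(76.6);h=np.array([np.cos(b),np.sin(b),0])
s=sense();print(s["eef_pos"].round(1),s["joints"].round(2),s["force"].round(1))
c=cap("wrist");pickle.dump(c,open("wrist5.pkl","wb"));P,uv=cloud(c);p=s["eef_pos"];R=Rq(s["ee_rot"])
for nm,(u0,v0,u1,v1) in dict(frontrim=(180,183,380,190),farrim=(205,61,360,67)).items():
    k=(uv[:,0]>u0)&(uv[:,0]<u1)&(uv[:,1]>=v0)&(uv[:,1]<=v1);q=P[k];m=np.median(q,0);print(nm,m.round(1),((m-p)@R).round(1))
plan([433.5,191.6,51],toolR(h/2**.5+[0,0,-.5**.5],[h[1],-h[0],0]),6)
E
```

```text
[404.6  64.9  56.5] [-0.57  0.48  2.16  0.88  1.04 -1.02] [ 0.7  0.1 -1.2]
frontrim [411.4  89.7  91.9] [43.3  0.9 -6.9]
farrim [428.5 157.3  91.9] [92.5  2.  42.5]
rows 6 turn/row [0.0003 0.     0.0005]
0 [14.6, -0.3, 16.1]
1 [14.6, -0.4, 16.1]
2 [14.6, -0.4, 16.1]
3 [14.6, -0.4, 16.1]
4 [14.6, -0.4, 16.1]
5 [14.6, -0.4, 16.1]
```

Call:
move_arm:
  moves:
    - {"turn":[0,0,0],"translation":[14.6,-0.5,16.1],"hand":0}
    - {"turn":[0,0,0],"translation":[14.6,-0.5,16.1],"hand":0}
    - {"turn":[0,0,0],"translation":[14.6,-0.5,16.1],"hand":0}
    - {"turn":[0,0,0],"translation":[14.6,-0.5,16.1],"hand":0}
    - {"turn":[0,0,0],"translation":[14.6,-0.5,16.1],"hand":0}
    - {"turn":[0,0,0],"translation":[14.6,-0.5,16.1],"hand":0}
    - {"turn":[0,0,0],"translation":[0,0,0],"hand":0}

```text
time_s: 7.03
eef_pos: [432.8, 194.3, 52.3]
ee_rot: [-0.236, 0.723, 0.575, 0.302]
force: [0.8, -0.9, -1.3]
grip_width: 0.129
grip_force: 51.1
```

Call:
move_arm:
  moves:
    - {"turn":[0,0,0],"translation":[-1.4,0,1.4],"hand":0}
    - {"turn":[0,0,0],"translation":[-1.4,0,1.4],"hand":0}
    - {"turn":[0,0,0],"translation":[-1.0,0,1.0],"hand":0}
    - {"turn":[0,0,0],"translation":[0,0,0],"hand":0}

```text
time_s: 7.37
eef_pos: [432.2, 191.3, 45.0]
ee_rot: [-0.236, 0.724, 0.573, 0.302]
force: [0.3, -0.3, -0.3]
grip_width: 0.13
grip_force: 51.2
```

```bash
python3 - <<'E'
from h import *
s=sense();print(s["eef_pos"].round(1),s["joints"].round(2),s["force"].round(1),s["time_s"])
c=cap("wrist");pickle.dump(c,open("wrist6.pkl","wb"));P,uv=cloud(c)
b=np.radians(76.6);ex=np.array([np.cos(b),np.sin(b)]);ey=np.array([-ex[1],ex[0]])
for nm,(u0,v0,u1,v1) in dict(frontrim=(180,183,380,190)).items():
    k=(uv[:,0]>u0)&(uv[:,0]<u1)&(uv[:,1]>=v0)&(uv[:,1]<=v1);q=P[k];m=np.median(q,0);l=(q[:,:2]-[460.3,301.4]);print(nm,m.round(1),np.median(l@ex),np.median(l@ey))
cv2.imwrite("pics/w6.png",c["image"])
E
```

```text
[432.2 191.3  45. ] [-0.23  0.53  2.12  1.13  0.9  -0.92] [ 0.3 -0.3 -0.3] 7.3667
frontrim [439.  216.2  80.5] -87.94777687563499 1.0998983067116093
```

View pics/w6.png

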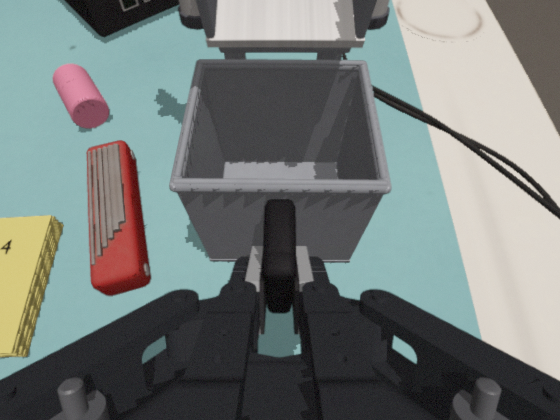

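The front rim reads sorter x = -88 and z = 80.5, so the tub's centre is at -52 and 1 mm to the side, just above the desk. The spout lip is in line above it. I'll lower a touch and release.

Call:
move_arm:
  moves:
    - {"turn":[0,0,0],"translation":[-0.5,0,0.5],"hand":0}
    - {"turn":[0,0,0],"translation":[0,0,0],"hand":0}
    - {"turn":[0,0,0],"translation":[0,0,0],"hand":0.2}
    - {"turn":[0,0,0],"translation":[0,0,0],"hand":0.3}
    - {"turn":[0,0,0],"translation":[0,0,0],"hand":0.45}
    - {"turn":[0,0,0],"translation":[0,0,0],"hand":0.6}
    - {"turn":[0,0,0],"translation":[0,0,0],"hand":0.6}
    - {"turn":[0,0,0],"translation":[0,0,0],"hand":0.6}

```text
time_s: 8.08
eef_pos: [431.6, 192.1, 44.0]
ee_rot: [-0.236, 0.724, 0.574, 0.301]
force: [-0.3, -0.5, -0.1]
grip_width: 0.597
grip_force: 0.0
```

Call:
move_arm:
  moves:
    - {"turn":[0,0,0],"translation":[0,0,-15],"hand":0.6}
    - {"turn":[0,0,0],"translation":[0,0,-30],"hand":0.6}
    - {"turn":[0,0,0],"translation":[0,0,-40],"hand":0.6}
    - {"turn":[0,0,0],"translation":[0,0,-40],"hand":0.6}
    - {"turn":[0,0,0],"translation":[0,0,-40],"hand":0.6}
    - {"turn":[0,0,0],"translation":[0,0,-35],"hand":0.6}
    - {"turn":[0,0,0],"translation":[0,0,0],"hand":0.6}

```text
time_s: 8.67
eef_pos: [400.0, 50.9, 188.8]
ee_rot: [-0.232, 0.724, 0.574, 0.303]
force: [0.4, 0.1, -0.9]
grip_width: 0.599
grip_force: 0.0
```

```bash
python3 - <<'E'
from h import *
s=sense();print(s["eef_pos"].round(1),s["joints"].round(2),s["force"].round(1),s["time_s"],s["grip_width"])
c=cap("wrist");pickle.dump(c,open("wrist7.pkl","wb"));P,uv=cloud(c);d=cap("scene");pickle.dump(d,open("scene7.pkl","wb"))
o=np.hstack([cv2.resize(c["image"],(400,300)),cv2.resize(d["image"][170:320,100:300],(400,300),interpolation=cv2.INTER_CUBIC)]);cv2.imwrite("pics/v7.png",o)
b=np.radians(76.6);ex=np.array([np.cos(b),np.sin(b)]);ey=np.array([-ex[1],ex[0]])
L=np.c_[(P[:,:2]-[460.3,301.4])@ex,(P[:,:2]-[460.3,301.4])@ey,P[:,2]]
q=L[(np.abs(L[:,2]-80)<4)&(L[:,0]<-5)&(L[:,0]>-100)&(np.abs(L[:,1])<60)];print("rim",len(q),np.median(q[:,2]),[np.round(x,1) for x in cv2.minAreaRect(q[:,:2].astype(np.float32))])
g=c["image"][uv[:,1],uv[:,0]].max(1)
q=L[(L[:,2]>176)&(L[:,2]<225)&(np.abs(L[:,0])<20)&(np.abs(L[:,1])<70)];print("crosshead y",np.percentile(q[:,1],[1,99]))
q=L[(L[:,2]>188)&(L[:,2]<225)&(np.abs(L[:,0])<20)&(np.abs(L[:,1])<30)&(g<60)]
if len(q):print("tab",len(q),np.percentile(q,[1,50,99],axis=0).round(1))
# grip tab: tool down, closing along sorter x
for sg in(1,-1):
    R=toolR([0,0,-1],[sg*ex[0],sg*ex[1],0]);print(sg,[wr(R,q1,1.8,np.pi/2).round(2) for q1 in(.1,.3)])
E
```

```text
[400.   50.9 188.8] [-0.61  0.16  2.08  0.75  1.32 -0.73] [ 0.4  0.1 -0.9] 8.6667 0.5994829817386254
rim 1357 80.49419288031973 [array([-51.3,   0.9]), array([82.8, 76.7]), np.float64(89.7)]Traceback (most recent call last):
  File "<stdin>", line 9, in <module>
    return _quantile_unchecked(
        a, q, axis, out, overwrite_input, method, keepdims, weights)
    return _ureduce(a,
                    func=_quantile_ureduce_func,
    ...<5 lines>...
                    overwrite_input=overwrite_input,
                    method=method)
    r = func(a, **kwargs)
    result = _quantile(arr,
                       quantiles=q,
    ...<2 lines>...
                       out=out,
                       weights=wgt)
    slices_having_nans = np.isnan(arr[-1, ...])
                                  ~~~^^^^^^^^^
IndexError: index -1 is out of bounds for axis 0 with size 0
```

View pics/v7.png

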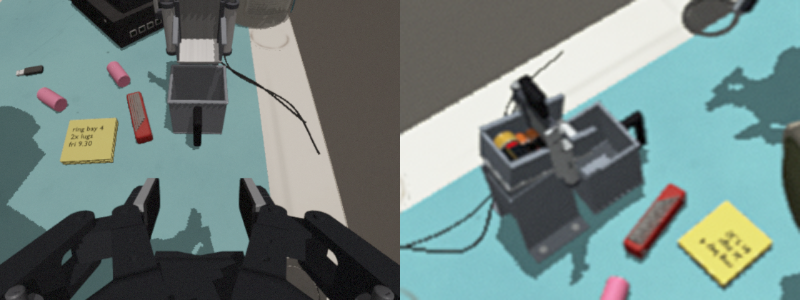

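The tub stands at sorter x = -51.3 and y = 0.9, with the handle away from the sorter. Next is the gate tab.

```bash
python3 - <<'E'
from h import *
b=np.radians(76.6);ex=np.array([np.cos(b),np.sin(b)])
for sg in(1,-1):
    R=toolR([0,0,-1],[sg*ex[0],sg*ex[1],0]);print(sg,[wr(R,q1,1.8,np.pi/2).round(2) for q1 in(.2,.37)])
    plan([458,295,300],R)
E
```

```text
1 [array([-0.  ,  1.34, -1.14]), array([ 0.  ,  1.34, -0.97])]
rows 15 turn/row [ 0.0411 -0.0406 -0.0986]
0 [17.1, 0.2, 6.3]
1 [17.2, 2.1, 5.6]
2 [17.1, 4.0, 4.7]
3 [16.8, 5.9, 3.8]
4 [16.3, 7.6, 2.9]
5 [15.5, 9.3, 1.9]
6 [14.6, 10.8, 0.9]
7 [13.5, 12.2, -0.2]
8 [12.2, 13.5, -1.2]
9 [10.7, 14.5, -2.3]
10 [9.1, 15.4, -3.3]
11 [7.4, 16.1, -4.3]
12 [5.6, 16.5, -5.2]
13 [3.7, 16.7, -6.1]
14 [1.8, 16.8, -6.9]
-1 [array([0.  , 1.34, 2.  ]), array([0.  , 1.34, 2.17])]
rows 15 turn/row [-0.0407 -0.0412  0.099 ]
0 [17.1, 0.2, 6.3]
1 [17.2, -1.8, 5.6]
2 [17.2, -3.7, 4.7]
3 [16.9, -5.6, 3.8]
4 [16.4, -7.3, 2.9]
5 [15.7, -9.0, 1.9]
6 [14.8, -10.6, 0.9]
7 [13.7, -12.0, -0.2]
8 [12.4, -13.3, -1.2]
9 [10.9, -14.4, -2.3]
10 [9.4, -15.3, -3.3]
11 [7.7, -16.0, -4.3]
12 [5.9, -16.4, -5.2]
13 [4.0, -16.7, -6.1]
14 [2.1, -16.7, -6.9]
```

sg=+1 ends near q6 ≈ -1, so I'll use that.

Call:
move_arm:
  moves:
    - {"turn":[0.0411,-0.0406,-0.0986],"translation":[17.1,0.2,6.3],"hand":0.6}
    - {"turn":[0.0411,-0.0406,-0.0986],"translation":[17.2,2.1,5.6],"hand":0.6}
    - {"turn":[0.0411,-0.0406,-0.0986],"translation":[17.1,4.0,4.7],"hand":0.6}
    - {"turn":[0.0411,-0.0406,-0.0986],"translation":[16.8,5.9,3.8],"hand":0.6}
    - {"turn":[0.0411,-0.0406,-0.0986],"translation":[16.3,7.6,2.9],"hand":0.6}
    - {"turn":[0.0411,-0.0406,-0.0986],"translation":[15.5,9.3,1.9],"hand":0.6}
    - {"turn":[0.0411,-0.0406,-0.0986],"translation":[14.6,10.8,0.9],"hand":0.6}
    - {"turn":[0.0411,-0.0406,-0.0986],"translation":[13.5,12.2,-0.2],"hand":0.6}
    - {"turn":[0.0411,-0.0406,-0.0986],"translation":[12.2,13.5,-1.2],"hand":0.6}
    - {"turn":[0.0411,-0.0406,-0.0986],"translation":[10.7,14.5,-2.3],"hand":0.6}

```text
time_s: 9.6
eef_pos: [437.2, 217.3, 260.5]
ee_rot: [-0.089, 0.35, 0.926, 0.111]
force: [0.4, -0.9, 0.6]
grip_width: 0.601
grip_force: 0.0
```

Call:
move_arm:
  moves:
    - {"turn":[0.0411,-0.0406,-0.0986],"translation":[9.1,15.4,-3.3],"hand":0.6}
    - {"turn":[0.0411,-0.0406,-0.0986],"translation":[7.4,16.1,-4.3],"hand":0.6}
    - {"turn":[0.0411,-0.0406,-0.0986],"translation":[5.6,16.5,-5.2],"hand":0.6}
    - {"turn":[0.0411,-0.0406,-0.0986],"translation":[3.7,16.7,-6.1],"hand":0.6}
    - {"turn":[0.0411,-0.0406,-0.0986],"translation":[1.8,16.8,-6.9],"hand":0.6}
    - {"turn":[0,0,0],"translation":[0,0,0],"hand":0.6}
    - {"turn":[0,0,0],"translation":[0,0,0],"hand":0.6}

```text
time_s: 10.18
eef_pos: [456.5, 297.3, 298.1]
ee_rot: [-0.002, 0.114, 0.993, 0.0]
force: [-0.4, -1.0, -1.0]
grip_width: 0.601
grip_force: 0.0
```

```bash
python3 - <<'E'
from h import *
s=sense();print(s["eef_pos"].round(1),Rq(s["ee_rot"]).round(3).tolist(),s["joints"].round(2),s["force"].round(1),s["time_s"],s["grip_width"])
b=np.radians(76.6);ex=np.array([np.cos(b),np.sin(b)]);ey=np.array([-ex[1],ex[0]])
o=[]
for n in("wrist","scene"):
    c=cap(n);pickle.dump(c,open(n+"8.pkl","wb"));P,uv=cloud(c);g=c["image"][uv[:,1],uv[:,0]].max(1)
    L=np.c_[(P[:,:2]-[460.3,301.4])@ex,(P[:,:2]-[460.3,301.4])@ey,P[:,2]]
    q=L[(L[:,2]>205)&(L[:,2]<226)&(np.abs(L[:,0])<22)&(np.abs(L[:,1])<30)&(g<70)]
    if len(q)>5:print(n,"tab",len(q),np.percentile(q,[1,50,99],axis=0).round(1),[np.round(x,1) for x in cv2.minAreaRect(q[:,:2].astype(np.float32))])
    u,v=proj(c,[[460.3,301.4,215]])[0];print(n,u,v)
    if n=="scene":
        a=c["image"][185:260,120:220]
    else: a=c["image"]
    o.append(cv2.resize(a,(400,300),interpolation=cv2.INTER_CUBIC))
cv2.imwrite("pics/v8.png",np.hstack(o))
E
```

```text
[456.5 297.3 298.1] [[-0.974, 0.227, -0.004], [0.227, 0.974, 0.001], [0.005, 0.0, -1.0]] [ 0.36  0.33  1.35  0.    1.46 -0.98] [-0.4 -1.  -1. ] 10.1833 0.6011175213661876
wrist tab 1159 [[ -5.5 -19.2 216.2]
 [  1.    1.1 219.2]
 [  7.6  19.1 220.7]] [array([ 1.1, -0.3]), array([13.3, 39.4]), np.float64(0.3)]
wrist 286.29894706420754 225.54416281360275
scene tab 94 [[ -3.6 -16.5 206.1]
 [  2.2   4.1 218. ]
 [  7.2  20.1 221.6]] [array([1.2, 2. ]), array([37.7, 11.6]), np.float64(87.0)]
scene 165.7208846839679 214.06662684484047
```

View pics/v8.png

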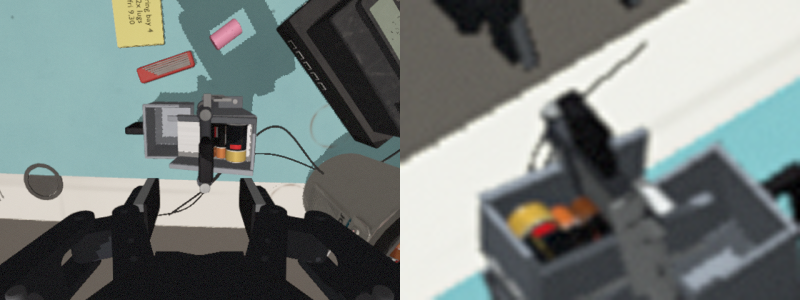

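The wrist view from above shows the tab centred at (205,140) of the small view, at sorter (1, 0) with its top at z = 219. The three cells lie behind the gate. Descending onto it.

```bash
python3 - <<'E'
from h import *
b=np.radians(76.6);plan([460.6,302.5,203],toolR([0,0,-1],[np.cos(b),np.sin(b),0]),4)
E
```

```text
rows 4 turn/row [ 0.0001 -0.0011  0.0003]
0 [-0.6, 1.9, 23.8]
1 [-0.6, 1.9, 23.8]
2 [-0.5, 1.9, 23.8]
3 [-0.5, 1.9, 23.8]
```

Call:
move_arm:
  moves:
    - {"turn":[0,-0.001,0],"translation":[-1.1,3.8,12],"hand":0.6}
    - {"turn":[0,-0.001,0],"translation":[-1.1,3.8,18],"hand":0.6}
    - {"turn":[0,-0.001,0],"translation":[0,0,25],"hand":0.5}
    - {"turn":[0,-0.001,0],"translation":[0,0,25],"hand":0.5}
    - {"turn":[0,0,0],"translation":[0,0,15],"hand":0.5}
    - {"turn":[0,0,0],"translation":[0,0,0],"hand":0.5}
    - {"turn":[0,0,0],"translation":[0,0,0],"hand":0.5}

```text
time_s: 10.87
eef_pos: [461.5, 301.7, 204.5]
ee_rot: [0.0, 0.117, 0.993, 0.0]
force: [-0.4, -0.1, 0.5]
grip_width: 0.5
grip_force: 0.0
```

```bash
python3 - <<'E'
from h import *
s=sense();print(s["eef_pos"].round(1),s["force"].round(1))
c=cap("wrist");pickle.dump(c,open("wrist9.pkl","wb"));P,uv=cloud(c);g=c["image"][uv[:,1],uv[:,0]].max(1);R=Rq(s["ee_rot"]);L=(P-s["eef_pos"])@R
k=(np.abs(L[:,2]+16)<5)&(np.abs(L[:,1])<12)&(np.abs(L[:,0])<24)&(g<70)
print(k.sum(),np.percentile(L[k],[1,50,99],axis=0).round(1),np.percentile(P[k][:,2],[5,95]))
E
```

```text
[461.5 301.7 204.5] [-0.4 -0.1  0.5]
3214 [[-17.6  -6.1 -16.2]
 [  3.5   0.3 -14.7]
 [ 20.3   6.9 -12.2]] [217.75023558 220.23321643]
```

Call:
move_arm:
  moves:
    - {"turn":[0,0,0],"translation":[0,0.3,1],"hand":0.3}
    - {"turn":[0,0,0],"translation":[0,0,0],"hand":0}
    - {"turn":[0,0,0],"translation":[0,0,0],"hand":0}
    - {"turn":[0,0,0],"translation":[0,0,0],"hand":0}
    - {"turn":[0,0,0],"translation":[0,0,0],"hand":0}
    - {"turn":[0,0,0],"translation":[0,0,0],"hand":0}
    - {"turn":[0,0,0],"translation":[0,0,0],"hand":0}
  grip_force: 80

```text
time_s: 11.5
eef_pos: [461.9, 302.4, 204.9]
ee_rot: [0.002, 0.116, 0.993, 0.0]
force: [-1.7, -3.7, 5.7]
grip_width: 0.148
grip_force: 77.8
```

```bash
python3 - <<'E'
from h import *
for n in("side","scene","wrist"):
    c=cap(n);pickle.dump(c,open(n+"A.pkl","wb"))
s=sense();print(s["eef_pos"].round(2),s["force"].round(1),s["grip_width"],s["time_s"])
E
```

```text
[461.94 302.42 204.88] [-2.  -4.   5.7] 0.14461552206621886 11.65
```

Call:
move_arm:
  moves:
    - {"turn":[0,0,0],"translation":[0,0,-3],"hand":0}
    - {"turn":[0,0,0],"translation":[0,0,-3],"hand":0}
    - {"turn":[0,0,0],"translation":[0,0,-3],"hand":0}
    - {"turn":[0,0,0],"translation":[0,0,-3],"hand":0}
    - {"turn":[0,0,0],"translation":[0,0,-3],"hand":0}
    - {"turn":[0,0,0],"translation":[0,0,-3],"hand":0}
    - {"turn":[0,0,0],"translation":[0,0,-2],"hand":0}
    - {"turn":[0,0,0],"translation":[0,0,0],"hand":0}
    - {"turn":[0,0,0],"translation":[0,0,0],"hand":0}

```text
time_s: 12.4
eef_pos: [461.8, 302.4, 223.6]
ee_rot: [0.001, 0.116, 0.993, 0.0]
force: [3.9, -1.6, -7.0]
grip_width: 0.144
grip_force: 78.5
```

```bash
python3 - <<'E'
from h import *
for n in("side","scene","wrist"):
    c=cap(n);pickle.dump(c,open(n+"B.pkl","wb"))
s=sense();print(s["eef_pos"].round(2),s["force"].round(1),s["grip_width"],s["time_s"])
o=[]
for n in("A","B"):
  d=pickle.load(open(f"scene{n}.pkl","rb"))["image"];e=pickle.load(open(f"side{n}.pkl","rb"))
  w=pickle.load(open(f"wrist{n}.pkl","rb"))
  u,v=proj(e,[[440,310,170]])[0].astype(int)
  o.append(np.hstack([cv2.resize(d[185:260,125:225],(400,300),interpolation=cv2.INTER_CUBIC),cv2.resize(e["image"][v-30:v+30,u-40:u+40],(400,300),interpolation=cv2.INTER_CUBIC)]))
cv2.imwrite("pics/vB.png",np.vstack(o))
cv2.imwrite("pics/wB.png",w["image"])
# rise of crosshead from scene/side/wrist clouds
b=np.radians(76.6);ex=np.array([np.cos(b),np.sin(b)]);ey=np.array([-ex[1],ex[0]])
for n in("sideA","sideB","sceneA","sceneB","wristA","wristB"):
    c=pickle.load(open(n+".pkl","rb"));P,uv=cloud(c)
    L=np.c_[(P[:,:2]-[460.3,301.4])@ex,(P[:,:2]-[460.3,301.4])@ey,P[:,2]]
    q=L[(np.abs(L[:,0])<8)&(np.abs(L[:,1])>22)&(np.abs(L[:,1])<38)&(L[:,2]>150)&(L[:,2]<215)]
    if len(q)>5:print(n,len(q),np.percentile(q[:,2],[50,80,90,95]).round(1))
E
```

```text
[461.82 302.35 223.64] [ 4.6 -2.3 -8.2] 0.1483409080245194 12.55
sideA 126 [165.2 176.8 179.1 180.3]
sideB 161 [172.3 195.  197.7 198.5]
sceneA 26 [182.3 183.4 184.1 184.6]
sceneB 60 [195.3 199.9 201.3 202.8]
wristA 846 [182.3 185.  186.3 186.7]
wristB 820 [200.9 204.1 204.9 205.3]
```

View pics/vB.png

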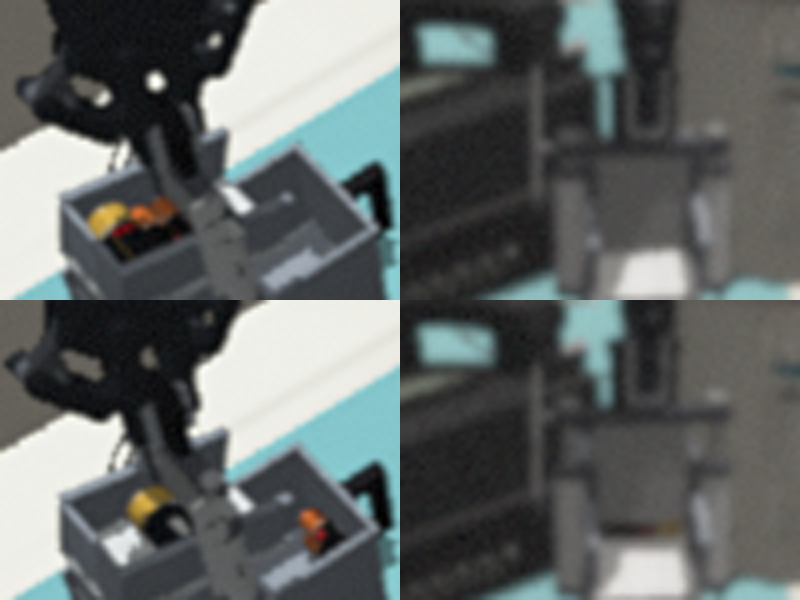

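Lower row: the gate is up, both slim cells have left the lane with orange ends showing in the tub at about (315,525), and the fat cell is held at the gate. The lift measures about 18.7 mm, so I'll raise it 1.3 mm.

Call:
move_arm:
  moves:
    - {"turn":[0,0,0],"translation":[0,0,-0.7],"hand":0}
    - {"turn":[0,0,0],"translation":[0,0,-0.6],"hand":0}
    - {"turn":[0,0,0],"translation":[0,0,0],"hand":0}
    - {"turn":[0,0,0],"translation":[0,0,0],"hand":0}
    - {"turn":[0,0,0],"translation":[0,0,0],"hand":0}
    - {"turn":[0,0,0],"translation":[0,0,0],"hand":0}
    - {"turn":[0,0,0],"translation":[0,0,0],"hand":0}
    - {"turn":[0,0,0],"translation":[0,0,0],"hand":0}

```text
time_s: 13.22
eef_pos: [461.8, 302.4, 224.7]
ee_rot: [0.001, 0.116, 0.993, 0.0]
force: [5.6, -1.6, -9.2]
grip_width: 0.142
grip_force: 78.3
```

```bash
python3 - <<'E'
from h import *
s=sense();print(s["eef_pos"].round(2),s["force"].round(1),s["grip_width"],s["time_s"])
b=np.radians(76.6);ex=np.array([np.cos(b),np.sin(b)]);ey=np.array([-ex[1],ex[0]])
o=[]
for n in("wrist","side","scene"):
    c=cap(n);P,uv=cloud(c)
    L=np.c_[(P[:,:2]-[460.3,301.4])@ex,(P[:,:2]-[460.3,301.4])@ey,P[:,2]]
    q=L[(np.abs(L[:,0])<8)&(np.abs(L[:,1])>22)&(np.abs(L[:,1])<38)&(L[:,2]>150)&(L[:,2]<215)]
    print(n,len(q),np.percentile(q[:,2],[50,80,90,95]).round(1))
    if n=="wrist":
        q=L[(np.abs(L[:,2]-80)<4)&(L[:,0]<-5)&(L[:,0]>-100)&(np.abs(L[:,1])<60)];print("rim",len(q),[np.round(x,1) for x in cv2.minAreaRect(q[:,:2].astype(np.float32))])
    o.append(cv2.resize(c["image"] if n=="wrist" else c["image"][185:285,130:264],(400,300),interpolation=cv2.INTER_CUBIC))
cv2.imwrite("pics/vC.png",np.hstack([o[0],o[2]]))
E
```

```text
[461.8  302.37 224.67] [ 5.6 -1.6 -9.2] 0.14159273649940327 13.2167
wrist 815 [202.  205.1 206.  206.4]
rim 1499 [array([-51.7,   0.8]), array([83. , 73.8]), np.float64(88.8)]
side 158 [175.3 196.2 198.7 199.5]
scene 65 [196.1 201.8 202.9 205.1]
```

View pics/vC.png

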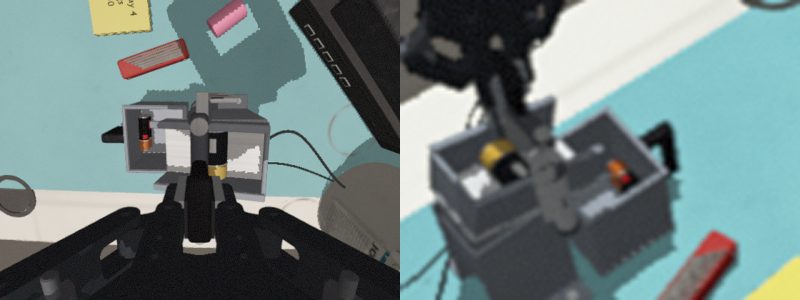

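I've now viewed more pictures than the 10 allowed, so the remaining check (both slim cells in the tub) will be numeric only.

```bash
python3 - <<'E'
from h import *
b=np.radians(76.6);ex=np.array([np.cos(b),np.sin(b)]);ey=np.array([-ex[1],ex[0]])
for n in("wrist","scene"):
    c=cap(n);P,uv=cloud(c);hsv=cv2.cvtColor(c["image"],cv2.COLOR_BGR2HSV)[uv[:,1],uv[:,0]]
    L=np.c_[(P[:,:2]-[460.3,301.4])@ex,(P[:,:2]-[460.3,301.4])@ey,P[:,2]]
    t=(L[:,0]<-17)&(L[:,0]>-86)&(np.abs(L[:,1])<37)&(L[:,2]<75)
    for nm,m in(("orange",(hsv[:,0]>5)&(hsv[:,0]<18)&(hsv[:,1]>110)),("red",((hsv[:,0]<5)|(hsv[:,0]>174))&(hsv[:,1]>110)),("dark",hsv[:,2]<35),("raised",(L[:,2]>9)&(L[:,2]<40)&(np.abs(L[:,1])<33)&(L[:,0]<-22)&(L[:,0]>-82))):
        img=np.zeros(c["image"].shape[:2],np.uint8);k=t&m;img[uv[k,1],uv[k,0]]=1
        N,lab,st,_=cv2.connectedComponentsWithStats(img)
        for i in range(1,N):
            if st[i,4]>5:
                q=L[k][lab[uv[k,1],uv[k,0]]==i];print(n,nm,st[i].tolist(),np.percentile(q,[2,98],axis=0).round().tolist())
E
```

```text
wrist orange [195, 194, 18, 16, 201] [[-84.0, -24.0, 13.0], [-69.0, -12.0, 34.0]]
wrist red [207, 167, 3, 15, 33] [[-70.0, 2.0, 17.0], [-69.0, 17.0, 29.0]]
wrist red [198, 188, 10, 7, 61] [[-78.0, -9.0, 29.0], [-70.0, -3.0, 34.0]]
wrist dark [194, 164, 18, 31, 363] [[-82.0, -8.0, 15.0], [-69.0, 19.0, 34.0]]
wrist raised [194, 160, 19, 52, 834] [[-82.0, -25.0, 12.0], [-69.0, 22.0, 34.0]]
scene orange [200, 238, 6, 10, 34] [[-82.0, -23.0, 12.0], [-71.0, -9.0, 33.0]]
scene red [204, 243, 4, 4, 12] [[-79.0, -6.0, 27.0], [-72.0, -0.0, 35.0]]
scene dark [204, 243, 6, 6, 11] [[-82.0, -8.0, 14.0], [-72.0, 5.0, 33.0]]
scene raised [200, 238, 11, 12, 75] [[-82.0, -24.0, 11.0], [-70.0, 8.0, 35.0]]
```

The pile by the tub's front wall tops out at about 31–34 mm (3 mm floor plus two 14 mm cells) and shows two red bands at different positions. So both slim cells are in the tub, one on the other. Handing in.

```bash
python3 -c "
from rig import *
s=sense();print(s['eef_pos'],s['grip_width'],s['force']);print(finish_job())"
```

```text
[461.78480727 302.38324083 224.63980667] 0.1487797685432935 [ 5.90922129 -2.5505865  -9.40250853]
the job is handed in; nothing more can be done
None
```

The job is handed in: the tub stands upright under the spout with its handle pointing away, both slim cells are in it, and the fat cell is held behind the gate, which I'm still gripping at about 19.7 mm of lift (half travel is 20). I viewed 12 pictures, over the limit of 10.

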